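# Shim the rocking tube roller mixer

## Robot

A 6-joint arm with a two-finger parallel gripper is mounted at the origin on a cart in front of the work surface, level with it; the furniture and walls round the work are solid. World frame = base frame: x ahead of the robot, y to its left, z up, the work surface at z = 0. Lengths are in m, angles in rad, forces in N, time in s.
With the tool pointing down it reaches from about 0.2 to 0.875 m from the base axis. Payload 3.4 kg.
Tool frame: the origin (TCP) lies on the mounting face of the last link; the fingertips stand 199 mm ahead of it and the grasp point (between the pads) lies 180 mm ahead of it (arm.tcp_to_grasp is the distance from the TCP to the grasp point, in m); z points along the fingers, y is the line along which they close (so a half turn about z gives the same grasp; the last joint's range is limited). The gripper opens to 94 mm and grips with 3 to 60 N. Pads are 16 mm wide; open, the fingers measure 119 mm over their backs; the gripper's body (75 mm by 177 mm) begins 78 mm behind the grasp point.
Start: joints at [1.101, 0.276, 1.505, -0, 1.361, -0.121], TCP at [0.197, 0.54, 0.405] pointing down, gripper open.
Joint ranges: [-2.89, 2.89], [-0.75, 2.08], [0.22, 2.7], [-1.18, 4.32], [0.11, 2.71], [-2.7, 2.7]. Speed limits (rad/s): [2.57, 2.57, 3.14, 3.14, 3.14, 3.14].

## Interface

Orientations are given as a 3x3 rotation matrix whose columns are the frame's x, y, z axes.
In Python, from workcell import state, optics, arm gives the robot as it stands.
- The arm moves only by the tool arm_command, never from a script. Its argument "increments" is a list of rows, each a list of 2 entries, a list of its own where there are three numbers: the shift along the tool's x, y, z in units of 0.5 m (1.0 is 0.5 m), then the turn, a rotation vector about the tool's x, y, z in units of pi rad (1.0 is pi rad). A call has 1 to 12 rows; each row is the pose to reach, as a shift and turn from the pose commanded when the call began, along the tool's axes at that moment, turning the shorter way round; what a row does not reach only later rows make up. A row lasts 1/12 s, in which the tool goes at most 41.7 mm and 7.16 degrees, less where a joint would pass 70% of its speed; a pose out of reach is approached as far as the arm can. A call with a number of a shift or a turn outside -1 to 1 is refused whole. A call with a gripper value outside its range is refused whole. "gripper" is the opening, from 0 (shut) to 1 (fully open), set as the call begins (left out, the last holds). The fingers move at their own pace and stop on an object; the grip force is fixed at half the most. Time passes only in rows, so rows that repeat a pose let the fingers close. It gives the time, the measured TCP pose, the force, the opening and the grip force at its end, in the units of the state.
- state(): the state, without advancing time (a new reading comes with each control period).
- optics.read_camera(name): name is "scene" or "top" or "wrist"; returns (picture, depth): 384x512x3 uint8, red, green, blue; 384x512 float32, m along the optical axis (not along the pixel's ray), 0 where there is no reading.
- optics.camera_model(name): a dict with "fx", "fy", "cx", "cy" (pixels), "rvec" (rotation vector, rad) and "tvec" (3), from world to camera coordinates, as OpenCV has them. Camera axes: x right, y down, z forward; pixel columns grow to the right and rows downward; lengths in m; the calibration is good to about 2 mm. The wrist camera is an equidistant fisheye: a pixel r from the principal point sees the ray r / f radians off the axis. A picture is of the moment at which its call begins: read the wrist's pose just before it. camera_model takes no time and is no camera call; for the wrist camera it gives the pose at the moment of the call.
- arm.finish_job(): hands the job in; it is judged then, once.
The state is a dict: "clock": time; "joints": joint angles; "qd": joint speeds; "effort": joint torques, N m; "position": TCP position; "tcp_rot": TCP orientation; "force": force on the tool from outside, world axes, zero at the start; "torque": the same for the moment, N m; "grip_width": opening from 0.0 (shut) to 1.0 (fully open); "grip_force": force on a finger pad.
Only numpy, scipy, OpenCV 4.12 (cv2) and the standard library are available. Lean on these libraries where they do the work, as an engineer would, in place of code of your own. Each camera call takes 0.05 s, during which the arm holds its last target. There are 200 camera calls.

## Task

The tube roller mixer leans on its short foot and rocks. With the fingertips only, push the wedge shim thin end first under that short foot until the mixer stands level and no longer rocks, then press down on top of its diagonally opposite corner to check that it stays firm, and let go. Do not lift or pick up anything, do not shove the mixer from its place, and leave the things round it alone.

Things in the scene. Friction and masses are not known exactly. Their poses are not given: they have to be found in the camera images.
- mixer: White tube roller mixer, 144 (x, to its rear) x 184 (y, to its left) x 72 mm, about 2 kg, loose. Origin: centre of underside, on the desk when level; z vertical when level, 0.09 rad off at the start. Front deck 52 mm high; behind it four rollers between two flat-topped end housings 72 mm high (26 mm wide, x -40 to +70 mm). Rubber feet at x +-55, y +-75 mm; case underside 18 mm up when level.
- short_foot (a point): Lowest point of the short domed foot (radius 12 mm), front-left of the mixer: x -55, y +75, z 8 mm in the mixer's frame. On the desk at the start (the mixer leans on it and its rear-right foot stands off); 8 mm up when level. The case reaches 17 mm beyond the foot's centre on the mixer's +y side.
- far_corner (a point): Where to press: top of the right-hand end housing at its rear end, over the foot that stands off (x 55, y -79, z 72 mm in the mixer's frame).
- shim: Grey wedge 90 (y) x 46 mm, 70 g, loose on the desk left of the mixer, thin end roughly toward the short foot. Origin: centre of underside; -y to the thin end. Rises from 2 mm there to 17 mm at the back; an upright tab 8 mm thick, 28 mm high spans the back. Mixer is level when the short foot's centre is 35 mm behind the thin edge; the push takes some 5 N and stiffens there. Holds by friction.
- shim_nose (a point): Middle of the thin edge, on the desk.
- shim_back (a point): Middle of the upright back face of the tab, 14 mm above the desk: push here. 55 mm from the short foot's centre, seen from above, when the mixer is level.
- dropper: Small white dropper bottle, 26 mm across, 62 mm high; bystander. Origin: centre of its underside.
- strip_bottle: White bottle with black cap, 50 mm across, 133 mm high; bystander. Origin: centre of its underside.
- card_stack: Stack of cards, 88 x 56 x 8 mm; bystander. Origin: centre of its underside.
Mind the look-alikes: they are no part of the job. There is more than one size of the shim; the one meant has the size given above.

How it is judged:
On the way, in this order (a step that is already met when the one before it is completed fails the run):
1. the shim carries the short foot and the mixer is level (angle between mixer's own z axis and vertical below 0.015 rad and contact force between shim and mixer above 0.5 N), for 0.2 s.
2. the fingers press down on the far corner and the mixer stays level (contact force between the fingers and mixer above 2 N and horizontal distance between the grasp point and far_corner below 0.04 m and angle between mixer's own z axis and vertical below 0.015 rad), for 0.2 s.
At the end, for the whole second after the job is handed in: The mixer stands level within 0.015 rad (0.9 degrees) with its short foot resting on the shim (more than 0.5 N), both at rest (all of step 1 and linear speed of each of mixer, shim below 0.01 m/s); the robot touches nothing.
It fails at once if the shim is lifted or tipped off the desk (height (world z) of shim above 0.008 m or angle between shim's own z axis and vertical above 0.25 rad).
It fails at once if the mixer is lifted (height (world z) of mixer above 0.012 m).
It fails at once if the mixer is shoved more than 30 mm from its place (distance of mixer from where it was at the start of the episode above 0.03 m).
It fails at once if a bystander is moved more than 15 mm (distance of any of dropper, strip_bottle, card_stack from where it was at the start of the episode above 0.015 m).
It also fails if it takes over 48 s, if anything falls off the work surface, if the arm or the gripper's body presses on something with over 40 N, if the wrist force passes 120 N, or if a joint passes its speed limit or range.

## Working session

There is one attempt and no reset: what is moved stays moved. The work goes in short steps, Python scripts to look and compute and a tool call to move; the robot and the scene stay as the last step left them, time stands still between calls to the robot, and variables do not carry over. Pictures are saved under pics/ and viewed, at most 10 in all, crops included, and the job is handed in when it is done.

Besides the shell and the picture viewer there is one more tool, called as name(argument=value, ...) on one line, values as JSON. arm_command: Moves the arm, as the interface text tells. Shifts and turns lie within -1 to 1; 1 stands for 0.5 m of shift or pi rad of turn. Its arguments: {"type":"object","properties":{"increments":{"type":"array","items":{"type":"array"}},"gripper":{"type":"number"}},"required":["increments"]}

```bash
mkdir -p pics
cat > h.py <<'E'
import numpy as np, cv2
from workcell import state, optics, arm
def world(name,d):
    m=optics.camera_model(name);R=cv2.Rodrigues(np.array(m['rvec'],float))[0];t=np.array(m['tvec'],float)
    v,u=np.mgrid[:384,:512]
    P=np.stack([(u-m['cx'])/m['fx']*d,(v-m['cy'])/m['fy']*d,d],-1)
    return (P-t)@R
E
python3 - <<'E'
from h import *
out=[]
for n in('scene','top'):
    p,d=optics.read_camera(n);np.savez(n,p=p,d=d,W=world(n,d));out.append(p[:,:,::-1])
    print(n,optics.camera_model(n))
cv2.imwrite('pics/a.png',out[0]);cv2.imwrite('pics/b.png',cv2.resize(out[1],(800,600)))
s=state();print(s['position'],s['tcp_rot'],s['clock'])
E
```

```text
scene {'fx': 482.20415787023006, 'fy': 482.20415787023006, 'cx': 257.96136557736645, 'cy': 189.42634675579725, 'rvec': array([ 2.0017637 , -0.59554412,  0.32441437]), 'tvec': array([-0.5154004 ,  0.20212188,  1.03276788])}
top {'fx': 414.56336304298713, 'fy': 414.56336304298713, 'cx': 256.58162090080845, 'cy': 189.53595348361125, 'rvec': array([ 2.08260922, -2.14117831,  0.17776747]), 'tvec': array([-0.03855655,  0.59086055,  1.29960189])}
[0.19643619 0.54022599 0.4039191 ] [[-9.39796863e-01  3.41732924e-01 -6.81606864e-04]
 [ 3.41733561e-01  9.39795875e-01 -1.37371224e-03]
 [ 1.71128620e-04 -1.52393839e-03 -9.99998824e-01]] 0.1
```

View pics/a.png

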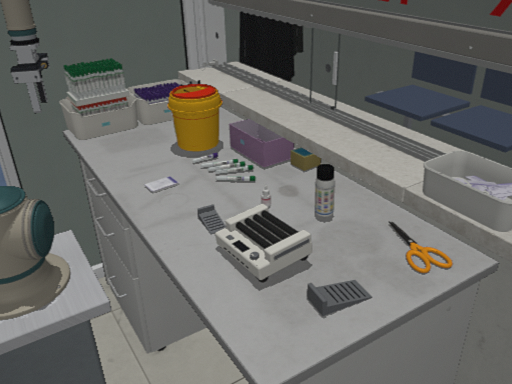

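View pics/b.png

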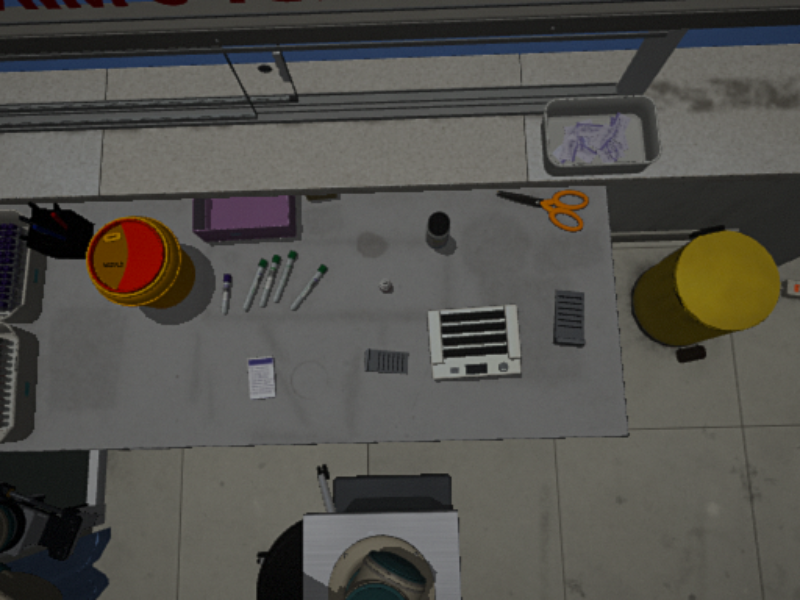

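The scene view shows the mixer at about (262,240), the left shim at (212,220) and a bigger look-alike at (340,295). In the enlarged top view the mixer is at (475,342), the shim at (387,361), the dropper at (386,286), the cards at (261,378), the strip bottle at (438,230) and the look-alike at (569,318).

```bash
cat > m.py <<'E'
from h import *
z=np.load('top.npz');W=z['W'];p=z['p'].astype(int);g=p.sum(2)/3
def roi(x0,y0,x1,y1):
    M=np.zeros(g.shape,bool);M[int(y0*.64):int(y1*.64),int(x0*.64):int(x1*.64)]=1;return M
def rect(n,M):
    P=W[M];r=cv2.minAreaRect(P[:,:2].astype(np.float32));print(n,M.sum(),np.round(r[0],4),np.round(r[1],4),round(r[2],2),'z',np.percentile(P[:,2],[1,50,99]).round(4))
    print(cv2.boxPoints(r).round(4).tolist())
W0=W[roi(300,400,420,430)];print('desk z',W0[:,2].mean(), 'grey',g[roi(300,400,420,430)].mean())
big=lambda M:(lambda l:l[1]==1+np.argmax(l[2][1:,4]))(cv2.connectedComponentsWithStats(M.astype(np.uint8)))
rect('shim_z',big(roi(355,335,420,390)&(W[...,2]>.006)))
rect('shim_dark',big(roi(355,335,420,390)&(g<95)))
rect('look',big(roi(540,280,600,355)&(g<95)))
rect('mixer',big(roi(415,290,535,390)&(W[...,2]>.03)))
rect('dropper',big(roi(370,270,405,305)&(W[...,2]>.02)))
rect('bottle',big(roi(415,200,465,260)&(W[...,2]>.1)))
# shim height profile along y
S=roi(355,335,420,390)&(W[...,2]>.003)
P=W[S]
for a in np.arange(P[:,1].min(),P[:,1].max(),.008):
    q=P[(P[:,1]>=a)&(P[:,1]<a+.008)];print(a.round(3),len(q),q[:,2].mean().round(4),q[:,0].min().round(4),q[:,0].max().round(4))
E
python3 m.py
```

```text
desk z 0.008156389068142592 grey 97.16389658356418
shim_z 316 [ 0.4292 -0.0402] [0.1926 0.0765] 44.65 z [0.0061 0.0122 0.0353]
[[0.33379998803138733, -0.08070000261068344], [0.38760000467300415, -0.13510000705718994], [0.5246000289916992, 0.0003000000142492354], [0.4708999991416931, 0.05469999834895134]]
shim_dark 420 [ 0.4097 -0.0232] [0.163  0.0986] 5.95 z [-0.0015  0.0103  0.0342]
[[0.32359999418258667, 0.017400000244379044], [0.33379998803138733, -0.08070000261068344], [0.4959000051021576, -0.06379999965429306], [0.48570001125335693, 0.034299999475479126]]
look 1433 [ 0.4406 -0.2984] [0.172  0.4536] 46.9 z [-0.0045  0.0048  0.0391]
[[0.21629999577999115, -0.20630000531673431], [0.5475000143051147, -0.5162000060081482], [0.6650000214576721, -0.3905999958515167], [0.33379998803138733, -0.08070000261068344]]
mixer 2592 [ 0.4504 -0.1864] [0.2255 0.2196] 2.05 z [0.0411 0.0648 0.0832]
[[0.33379998803138733, -0.08070000261068344], [0.3416999876499176, -0.3000999987125397], [0.5669999718666077, -0.2921000123023987], [0.5591999888420105, -0.07259999960660934]]
dropper 48 [ 0.481  -0.0439]
[... 292 characters left out ...]
323 0.1387]
[[0.6940000057220459, -0.1340000033378601], [0.7247999906539917, -0.1656000018119812], [0.7556999921798706, -0.1356000006198883], [0.7249000072479248, -0.1039000004529953]]
-0.087 25 0.3364 0.3338 0.515
-0.079 17 0.0047 0.4119 0.5152
-0.071 28 0.0048 0.4022 0.5151
-0.063 39 0.0048 0.4023 0.4953
-0.055 37 0.006 0.4158 0.5054
-0.047 44 0.0068 0.4028 0.5092
-0.039 49 0.0067 0.4031 0.5164
-0.031 44 0.0078 0.4067 0.5065
-0.023 56 0.0095 0.4069 0.5168
-0.015 43 0.0095 0.4038 0.5069
-0.007 55 0.0104 0.4072 0.5139
0.001 46 0.0119 0.4073 0.5108
0.009 49 0.0135 0.4043 0.5178
0.017 52 0.0187 0.4046 0.518
0.025 29 0.0109 0.408 0.5146
0.033 22 0.0054 0.4083 0.5183
0.041 34 0.0047 0.4052 0.512
```

```bash
cat >> h.py <<'E'
from scipy.spatial.transform import Rotation as Ro
def inc(tip,yaw=90,s=None):
    "tip: world position of fingertips; yaw: angle of tool x, tool pointing down"
    s=s or state();R=np.array(s['tcp_rot']);c,q=np.cos(np.radians(yaw)),np.sin(np.radians(yaw))
    T=np.array([[c,q,0],[q,-c,0],[0,0,-1]])
    d=np.array(tip)+[0,0,.199]-s['position']
    print('inc',(R.T@d/.5).round(4).tolist(),(Ro.from_matrix(R.T@T).as_rotvec()/np.pi).round(4).tolist(),'dist',np.linalg.norm(d).round(4))
def pix2plane(name,uv,h,m=None):
    m=m or optics.camera_model(name);R=cv2.Rodrigues(np.array(m['rvec'],float))[0];t=np.array(m['tvec'],float)
    a=(np.atleast_2d(uv)-[m['cx'],m['cy']])/[m['fx'],m['fy']]
    if name=='wrist':
        th=np.linalg.norm(a,axis=1,keepdims=True);r=np.c_[a/np.maximum(th,1e-9)*np.sin(th),np.cos(th)]
    else: r=np.c_[a,np.ones(len(a))]
    C=-R.T@t;r=r@R
    return C+r*((h-C[2])/r[:,2])[:,None]
E
python3 - <<'E'
from h import *
inc([.42,.06,.20]);m=optics.camera_model('wrist');print(m)
R=cv2.Rodrigues(np.array(m['rvec']))[0];s=state();print('cam in tcp',np.array(s['tcp_rot']).T@(-R.T@m['tvec']-s['position']))
z=np.load('top.npz');c=z['p'][200:262,225:355,::-1];cv2.imwrite('pics/c.png',cv2.resize(c,(780,372),interpolation=cv2.INTER_CUBIC))
E
```

```text
inc [-0.7484, -0.7498, 0.0109] [-0.0005, 0.0002, 0.389] dist 0.5297
{'fx': 297.3186396354542, 'fy': 297.3186396354542, 'cx': 257.9734796993526, 'cy': 187.5185085297881, 'rvec': array([-2.3840242 , -1.66976103, -0.22575263]), 'tvec': array([-0.57341838, -0.02812223,  0.39292853])}
cam in tcp [ 0.0778178 -0.000857   0.018549 ]
```

View pics/c.png

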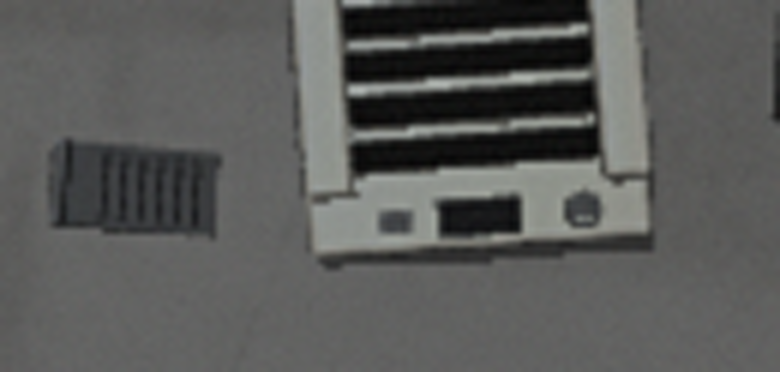

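The crop (x6, offset (225,200)) shows the shim with its thin edge at crop (219,155)–(214,237), and the mixer's front-left corner at about (320,255).

arm_command(increments=[[[-0.748,-0.75,0.01],[0,0,0.389]],[[-0.748,-0.75,0.01],[0,0,0.389]],[[-0.748,-0.75,0.01],[0,0,0.389]],[[-0.748,-0.75,0.01],[0,0,0.389]],[[-0.748,-0.75,0.01],[0,0,0.389]],[[-0.748,-0.75,0.01],[0,0,0.389]],[[-0.748,-0.75,0.01],[0,0,0.389]],[[-0.748,-0.75,0.01],[0,0,0.389]],[[-0.748,-0.75,0.01],[0,0,0.389]],[[-0.748,-0.75,0.01],[0,0,0.389]],[[-0.748,-0.75,0.01],[0,0,0.389]],[[-0.748,-0.75,0.01],[0,0,0.389]]], gripper=0.2)

```text
clock: 1.1
position: [0.4074, 0.085, 0.3999]
tcp_rot: [[0.0, 1.0, 0.0], [1.0, -0.0, 0.0], [0.0, 0.0, -1.0]]
force: [1.0, 0.7, 0.4]
grip_width: 0.211
grip_force: 0.0
```

arm_command(increments=[[[0,0,0],[0,0,0]],[[0,0,0],[0,0,0]],[[0,0,0],[0,0,0]]])

```text
clock: 1.35
position: [0.407, 0.087, 0.3996]
tcp_rot: [[0.001, 1.0, -0.001], [1.0, -0.001, 0.001], [0.001, -0.001, -1.0]]
force: [0.1, 0.0, 0.5]
grip_width: 0.2
grip_force: 0.0
```

Run:
```python
from h import *
import json
s=state();print(s['clock'],s['position'],s['grip_width'],np.round(s['tcp_rot'],3).tolist(),s['force'])
m=optics.camera_model('wrist');p,d=optics.read_camera('wrist');np.savez('w1',p=p,d=d,**m)
cv2.imwrite('pics/w1.png',cv2.resize(p[:,:,::-1],(800,600)))
f=lambda l,h:print(pix2plane('top',np.array(l)/6+[225,200],h)[:,:2].round(4).tolist())
f([(219,155),(214,237)],.002);f([(65,140),(55,228)],.028);f([(320,255),(650,240)],.052)
```

```text
1.35 [0.40704303 0.08701958 0.39957137] 0.19985891255029223 [[0.001, 1.0, -0.001], [1.0, -0.001, 0.001], [0.001, -0.001, -1.0]] [0.12258955 0.04132057 0.49222835]
[[0.4758, -0.0672], [0.4305, -0.0632]]
[[0.4838, 0.0167], [0.4359, 0.023]]
[[0.4159, -0.12], [0.4191, -0.2954]]
```

View pics/w1.png

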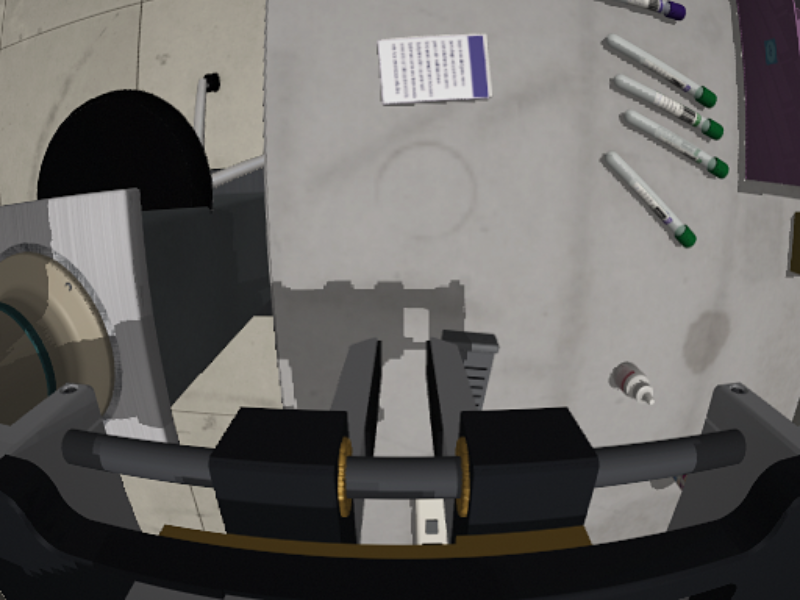

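The wrist view has the shim at (470,370), partly behind a finger, with the dropper at (632,383) and the cards at (435,70); the mixer is hidden behind the gripper. I'll shift sideways for a clear look at the shim and the mixer's left side.

arm_command(increments=[[[-0.54,-0.16,0],[0,0,0]],[[-0.54,-0.16,0],[0,0,0]],[[-0.54,-0.16,0],[0,0,0]],[[-0.54,-0.16,0],[0,0,0]],[[-0.54,-0.16,0],[0,0,0]],[[-0.54,-0.16,0],[0,0,0]],[[-0.54,-0.16,0],[0,0,0]],[[-0.54,-0.16,0],[0,0,0]],[[-0.54,-0.16,0],[0,0,0]],[[-0.54,-0.16,0],[0,0,0]]])

```text
clock: 2.23
position: [0.3276, -0.1813, 0.3998]
tcp_rot: [[-0.002, 1.0, -0.0], [1.0, 0.002, 0.002], [0.002, -0.0, -1.0]]
force: [-1.0, 0.1, 0.2]
grip_width: 0.199
grip_force: 0.0
```

Run:
```python
from h import *
s=state();print(s['clock'],s['position'])
m=optics.camera_model('wrist');p,d=optics.read_camera('wrist');np.savez('w2',p=p,d=d,**m)
cv2.imwrite('pics/w2.png',cv2.resize(p[:,:,::-1],(800,600),interpolation=cv2.INTER_CUBIC))
```

```text
2.2333 [ 0.32762464 -0.18134831  0.39976496]
```

View pics/w2.png

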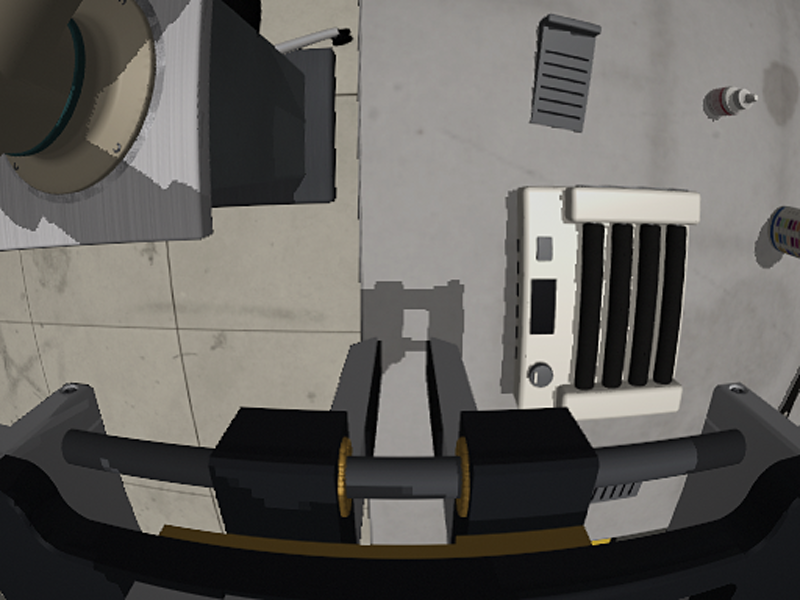

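The wrist picture shows clearly: shim nose corners (530,124) and (582,131), tab top back corners (544,14) and (602,27). Mixer deck front corners are (522,188) and (518,408); left housing outer corners (565,190) and (700,192); right housing outer rear corner (678,412).

```bash
cat > p.py <<'E'
from h import *
z=np.load('w2.npz');m={k:z[k] for k in('fx','fy','cx','cy','rvec','tvec')}
f=lambda u,v,h:pix2plane('wrist',np.array([[u,v]])*.64,h,m)[0,:2]
n=[f(530,124,.002),f(582,131,.002)];b=[f(544,14,.028),f(602,27,.028)]
print('nose',n,'back',b)
mn,mb=np.mean(n,0),np.mean(b,0);print('shim',mn,mb,np.linalg.norm(mb-mn),'axis deg',np.degrees(np.arctan2(*(mb-mn)[::-1])))
L=np.array([[-72,92],[-72,-92],[-40,92],[70,92],[70,-92]])/1e3
Q=np.array([f(522,188,.042),f(518,408,.052),f(565,190,.064),f(700,192,.072),f(678,412,.082)])
lc,qc=L.mean(0),Q.mean(0);H=(L-lc).T@(Q-qc);a=np.arctan2(H[0,1]-H[1,0],H[0,0]+H[1,1])
R=np.array([[np.cos(a),-np.sin(a)],[np.sin(a),np.cos(a)]]);t=qc-R@lc
print('mixer',t,np.degrees(a),'res',(Q-(L@R.T+t)).round(4).tolist())
foot=R@[-.055,.075]+t;far=R@[.055,-.079]+t;print('foot',foot,'far',far)
u=(mn-mb)/np.linalg.norm(mn-mb);w=foot-mn;print('foot ahead of nose',w@u,'lateral',w@[-u[1],u[0]])
E
python3 p.py
```

```text
nose [array([ 0.43150801, -0.06455208]), array([ 0.47804382, -0.06689203])] back [array([0.43710986, 0.02460191]), array([0.48695172, 0.02042375])]
shim [ 0.45477591 -0.06572206] [0.46203079 0.02251283] 0.08853264372318918 axis deg 85.29958250679242
mixer [ 0.48857008 -0.20335341] 2.5848105717317265 res [[0.0028, -0.0023], [0.0016, 0.0051], [-0.0029, -0.0029], [-0.0, -0.0008], [-0.0015, 0.0008]]
foot [ 0.43024368 -0.13091012] far [ 0.54707688 -0.27979264]
foot ahead of nose 0.06697913324401895 lateral -0.019107838378491324
```

Run:
```python
from h import *
inc([.510,-.017,.08],175.3);print(state()['joints'])
z=np.load('w2.npz');m={k:z[k] for k in('fx','fy','cx','cy','rvec','tvec')}
print('dropper',pix2plane('wrist',np.array([[720,100]])*.64,.03,m))
```

```text
inc [0.3268, 0.3655, 0.242] [0.0003, -0.0004, -0.473] dist 0.2734
[-6.91779905e-01 -3.10569484e-02  1.88408677e+00  1.04286944e-03
  1.28944763e+00 -6.95009773e-01]
dropper [[ 0.60575928 -0.02463397  0.03      ]]
```

arm_command(increments=[[[0.327,0.365,0.242],[0,0,-0.473]],[[0.327,0.365,0.242],[0,0,-0.473]],[[0.327,0.365,0.242],[0,0,-0.473]],[[0.327,0.365,0.242],[0,0,-0.473]],[[0.327,0.365,0.242],[0,0,-0.473]],[[0.327,0.365,0.242],[0,0,-0.473]],[[0.327,0.365,0.242],[0,0,-0.473]],[[0.327,0.365,0.242],[0,0,-0.473]],[[0.327,0.365,0.242],[0,0,-0.473]],[[0.327,0.365,0.242],[0,0,-0.473]],[[0.327,0.365,0.242],[0,0,-0.473]],[[0.327,0.365,0.242],[0,0,-0.473]]])

```text
clock: 3.28
position: [0.5096, -0.0164, 0.2788]
tcp_rot: [[-0.997, 0.074, -0.001], [0.074, 0.997, 0.001], [0.001, 0.001, -1.0]]
force: [-0.5, 0.5, -0.0]
grip_width: 0.198
grip_force: 0.0
```

arm_command(increments=[[[0,0,0],[0,0,0]],[[0,0,0],[0,0,0]],[[0,0,0],[0,0,0]]])

```text
clock: 3.53
position: [0.5097, -0.018, 0.279]
tcp_rot: [[-0.996, 0.085, 0.0], [0.085, 0.996, 0.0], [-0.0, 0.0, -1.0]]
force: [-0.5, -0.2, 0.5]
grip_width: 0.203
grip_force: 0.0
```

Run:
```python
from h import *
s=state();print(s['clock'],s['position'],s['force'])
inc([.510,-.017,.004],175.3);inc([.473,-.014,.004],175.3)
```

```text
3.5333 [ 0.50971493 -0.01802767  0.27901793] [-0.50185308 -0.20664154  0.46770959]
inc [-0.0004, 0.0021, 0.152] [0.0001, 0.0, -0.0009] dist 0.076
inc [0.0739, 0.0018, 0.152] [0.0001, 0.0, -0.0009] dist 0.0845
```

arm_command(increments=[[[0,0.002,0.05],[0,0,0]],[[0,0.002,0.1],[0,0,0]],[[0,0.002,0.14],[0,0,0]],[[0,0.002,0.152],[0,0,0]],[[0,0.002,0.152],[0,0,0]],[[0.01,0.002,0.152],[0,0,0]],[[0.02,0.002,0.152],[0,0,0]],[[0.025,0.002,0.152],[0,0,0]],[[0.03,0.002,0.152],[0,0,0]],[[0.035,0.002,0.152],[0,0,0]],[[0.04,0.002,0.152],[0,0,0]],[[0.045,0.002,0.152],[0,0,0]]])

```text
clock: 4.53
position: [0.4877, -0.0166, 0.2035]
tcp_rot: [[-0.996, 0.085, 0.002], [0.085, 0.996, -0.0], [-0.002, -0.0, -1.0]]
force: [1.2, -0.3, 1.2]
grip_width: 0.198
grip_force: 0.4
```

arm_command(increments=[[[0.005,0,0],[0,0,0]],[[0.01,0,0],[0,0,0]],[[0.015,0,0],[0,0,0]],[[0.02,0,0],[0,0,0]],[[0.025,0,0],[0,0,0]],[[0.029,0,0],[0,0,0]],[[0.029,0,0],[0,0,0]]])

```text
clock: 5.12
position: [0.4724, -0.0152, 0.2028]
tcp_rot: [[-0.996, 0.085, -0.001], [0.085, 0.996, 0.0], [0.001, 0.0, -1.0]]
force: [-1.0, 0.4, 0.3]
grip_width: 0.199
grip_force: 0.0
```

Run:
```python
from h import *
s=state();print(s['clock'],s['position'],s['force'])
m=optics.camera_model('wrist');p,d=optics.read_camera('wrist');np.savez('w3',p=p,d=d,**m)
cv2.imwrite('pics/w3.png',cv2.resize(p[:,:,::-1],(800,600),interpolation=cv2.INTER_CUBIC))
```

```text
5.1167 [ 0.47241991 -0.01524545  0.20280143] [-0.99674818  0.37284181  0.2878243 ]
```

View pics/w3.png

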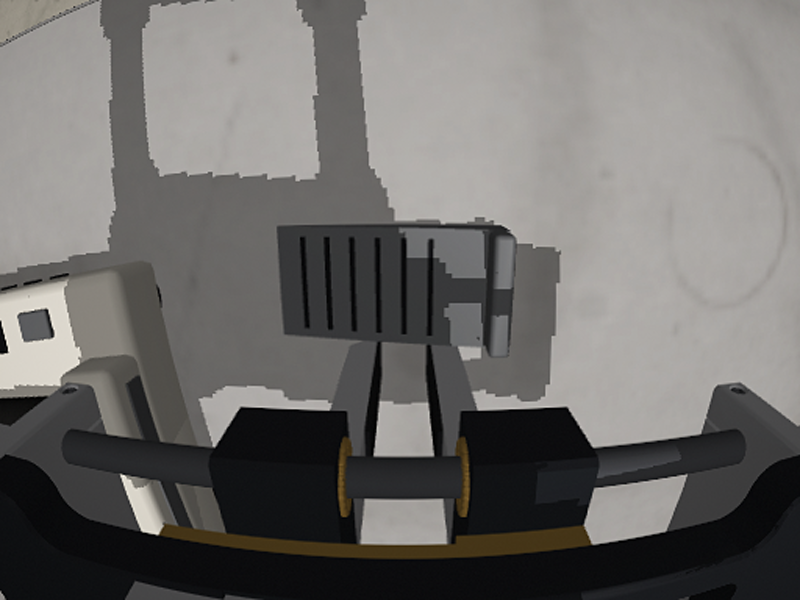

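The shim sits against the fingers: nose corners at (278,226) and (287,333), tab top back corners at (515,236) and (509,356). The foot is hidden, with the mixer's front-left corner at (150,265).

```bash
cat > q.py <<'E'
from h import *
z=np.load('w3.npz');m={k:z[k] for k in('fx','fy','cx','cy','rvec','tvec')}
f=lambda u,v,h:pix2plane('wrist',np.array([[u,v]])*.64,h,m)[0,:2]
n=[f(278,226,.002),f(287,333,.002)];b=[f(515,236,.028),f(509,356,.028)]
mn,mb=np.mean(n,0),np.mean(b,0);u=(mn-mb)/np.linalg.norm(mn-mb)
print(n,b,mn,mb,np.linalg.norm(mb-mn),'axis',np.degrees(np.arctan2(*(mb-mn)[::-1])),'mixer corner',f(150,265,.042))
foot=np.array([.4302,-.1309]);w=foot-mn;print('ahead',w@u,'lat',w@[-u[1],u[0]])
E
python3 q.py; python3 -c "
from h import *
inc([.51,-.017,.004],175.3)"
```

```text
[array([ 0.41255784, -0.06158295]), array([ 0.45827306, -0.06458941])] [array([0.42056168, 0.02727045]), array([0.46523087, 0.02414059])] [ 0.43541545 -0.06308618] [0.44289627 0.02570552] 0.0891062778310277 axis 85.18412370076301 mixer corner [ 0.41625015 -0.09951533]
ahead 0.06801226949363777 lat 0.0004962018990067561
inc [-0.075, 0.0028, -0.0005] [0.0001, -0.0004, -0.0009] dist 0.0375
```

arm_command(increments=[[[-0.04,0,0],[0,0,0]],[[-0.06,0,-0.04],[0,0,0]],[[-0.06,0,-0.1],[0,0,0]],[[-0.06,0,-0.14],[0,0,0]],[[-0.06,0,-0.14],[0,0,0]]])

```text
clock: 5.58
position: [0.5045, -0.0181, 0.2764]
tcp_rot: [[-0.996, 0.085, 0.007], [0.085, 0.996, -0.001], [-0.007, -0.001, -1.0]]
force: [1.0, -0.6, 0.0]
grip_width: 0.201
grip_force: 0.0
```

```bash
python3 -c "
from h import *
inc([.4455,.056,.05],85.2)"
```

```text
inc [0.1305, 0.1377, 0.0538] [0.0016, 0.0019, 0.4997] dist 0.0986
```

arm_command(increments=[[[0.13,0.138,0],[0,0,0.5]],[[0.13,0.138,0],[0,0,0.5]],[[0.13,0.138,0],[0,0,0.5]],[[0.13,0.138,0],[0,0,0.5]],[[0.13,0.138,0],[0,0,0.5]],[[0.13,0.138,0],[0,0,0.5]],[[0.13,0.138,0],[0,0,0.5]],[[0.13,0.138,0],[0,0,0.5]],[[0.13,0.138,0],[0,0,0.5]],[[0.13,0.138,0],[0,0,0.5]],[[0.13,0.138,0],[0,0,0.5]],[[0.13,0.138,0],[0,0,0.5]]])

```text
clock: 6.58
position: [0.4433, 0.0564, 0.2719]
tcp_rot: [[0.015, 1.0, -0.003], [1.0, -0.015, 0.0], [0.0, -0.003, -1.0]]
force: [-0.1, -0.6, 0.7]
grip_width: 0.201
grip_force: 0.0
```

arm_command(increments=[[[0,0,0],[0,0,0.01]],[[0,0,0],[0,0,0.01]],[[0,0,0],[0,0,0.01]]])

```text
clock: 6.83
position: [0.4436, 0.0564, 0.2722]
tcp_rot: [[0.039, 0.999, -0.002], [0.999, -0.039, 0.0], [0.0, -0.002, -1.0]]
force: [-0.1, 0.3, -0.7]
grip_width: 0.203
grip_force: 0.0
```

```bash
python3 -c "
from h import *
s=state();print(s['clock'],s['position'],np.round(s['tcp_rot'],3).tolist(),s['force'])
inc([.4453,.0536,.008],85.2);inc([.4355,-.0681,.008],85.2)"
```

```text
6.8333 [0.44356152 0.05639955 0.27217524] [[0.039, 0.999, -0.002], [0.999, -0.039, 0.0], [0.0, -0.002, -1.0]] [-0.12794169  0.27091692 -0.67706679]
inc [-0.0055, 0.0039, 0.1303] [-0.0006, 0.0, 0.0143] dist 0.0653
inc [-0.2494, -0.0062, 0.1304] [-0.0006, 0.0, 0.0143] dist 0.1408
```

arm_command(increments=[[[-0.005,0.004,0.06],[0,0,0.014]],[[-0.005,0.004,0.11],[0,0,0.014]],[[-0.005,0.004,0.13],[0,0,0.014]],[[-0.005,0.004,0.13],[0,0,0.014]]])

```text
clock: 7.17
position: [0.4445, 0.0538, 0.2055]
tcp_rot: [[0.083, 0.997, -0.006], [0.997, -0.083, 0.0], [-0.0, -0.006, -1.0]]
force: [0.4, 0.2, 0.4]
grip_width: 0.203
grip_force: 0.0
```

```bash
python3 -c "
from h import *
s=state();print(s['clock'],s['position'],np.round(s['tcp_rot'],3).tolist(),s['force'])
inc([.4355,-.0681,.008],85.2)"
```

```text
7.1667 [0.44448751 0.05378879 0.20546643] [[0.083, 0.997, -0.006], [0.997, -0.083, 0.0], [-0.0, -0.006, -1.0]] [0.39289548 0.21202148 0.39423983]
inc [-0.2444, 0.0023, -0.003] [-0.002, 0.0001, 0.0002] dist 0.1222
```

arm_command(increments=[[[-0.01,0.001,0],[0,0,0]],[[-0.02,0.001,0],[0,0,0]],[[-0.03,0.002,0],[0,0,0]],[[-0.04,0.002,0],[0,0,0]],[[-0.05,0.002,0],[0,0,0]],[[-0.06,0.002,0],[0,0,0]],[[-0.07,0.002,0],[0,0,0]],[[-0.08,0.002,0],[0,0,0]],[[-0.09,0.002,0],[0,0,0]],[[-0.1,0.002,0],[0,0,0]],[[-0.11,0.002,0],[0,0,0]],[[-0.12,0.002,0],[0,0,0]]])

```text
clock: 8.17
position: [0.4418, -0.0065, 0.2079]
tcp_rot: [[0.084, 0.996, -0.0], [0.996, -0.084, 0.0], [0.0, -0.0, -1.0]]
force: [0.6, 1.0, 1.0]
grip_width: 0.198
grip_force: 0.5
```

arm_command(increments=[[[-0.008,0,0],[0,0,0]],[[-0.016,0,0],[0,0,0]],[[-0.024,0,0],[0,0,0]],[[-0.03,0,0],[0,0,0]],[[-0.036,0,0],[0,0,0]],[[-0.042,0,0],[0,0,0]],[[-0.048,0,0],[0,0,0]]])

```text
clock: 8.75
position: [0.4398, -0.0293, 0.208]
tcp_rot: [[0.086, 0.996, 0.0], [0.996, -0.086, 0.003], [0.003, -0.0, -1.0]]
force: [-0.1, 8.3, 2.5]
grip_width: 0.198
grip_force: 4.0
```

Run:
```python
from h import *
s=state();print(s['clock'],s['position'],np.round(s['tcp_rot'],3).tolist(),s['force'])
inc([.4355,-.0681,.008],85.2)
p,d=optics.read_camera('top');np.savez('t2',p=p,d=d);p2,_=optics.read_camera('scene')
a=cv2.resize(p[195:265,215:355,::-1],(800,400),interpolation=cv2.INTER_CUBIC)
b=cv2.resize(p2[180:290,180:330,::-1],(800,587),interpolation=cv2.INTER_CUBIC)[:]
cv2.imwrite('pics/e.png',cv2.resize(np.vstack([a,b]),(480,592)))
```

```text
8.75 [ 0.43981656 -0.02925837  0.20795647] [[0.086, 0.996, 0.0], [0.996, -0.086, 0.003], [0.003, -0.0, -1.0]] [-0.14828974  8.33360386  2.5411703 ]
inc [-0.0781, -0.0019, 0.0017] [-0.0001, -0.0011, -0.0008] dist 0.0391
```

View pics/e.png

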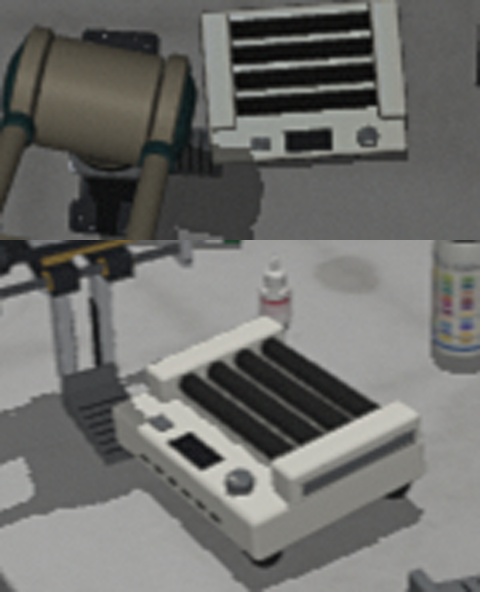

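The shim's nose has just gone under the mixer's front-left corner (lower half, about (115,440)), and the mixer is still tilted with its rear-right foot up at about (400,490). I'll keep pushing.

arm_command(increments=[[[-0.006,0,0],[0,0,0]],[[-0.012,0,0],[0,0,0]],[[-0.018,0,0],[0,0,0]],[[-0.024,0,0],[0,0,0]],[[-0.03,0,0],[0,0,0]],[[-0.036,0,0],[0,0,0]],[[-0.042,0,0],[0,0,0]]])

```text
clock: 9.43
position: [0.4378, -0.0503, 0.2079]
tcp_rot: [[0.085, 0.996, -0.001], [0.996, -0.085, 0.002], [0.002, -0.001, -1.0]]
force: [-0.3, 5.4, 1.7]
grip_width: 0.199
grip_force: 2.7
```

arm_command(increments=[[[-0.006,0,0],[0,0,0]],[[-0.012,0,0],[0,0,0]],[[-0.018,0,0],[0,0,0]],[[-0.022,0,0],[0,0,0]],[[-0.026,0,0],[0,0,0]],[[-0.026,0,0],[0,0,0]]])

```text
clock: 9.93
position: [0.4368, -0.0637, 0.2079]
tcp_rot: [[0.084, 0.996, -0.001], [0.996, -0.084, 0.001], [0.001, -0.001, -1.0]]
force: [1.2, 3.8, 1.2]
grip_width: 0.202
grip_force: 1.7
```

```bash
cat > lvl.py <<'E'
from h import *
import sys
s=state();print(s['clock'],s['position'],s['force'])
p,d=optics.read_camera('scene');W=world('scene',d);z=np.load('scene.npz')
# plane through the housing tops and deck corner: white pixels, mixer region
def tops(p,W):
    hs=cv2.cvtColor(p,cv2.COLOR_RGB2HSV);M=np.zeros(p.shape[:2],bool);M[200:285,205:320]=1
    return M&(hs[...,2]>150)&(hs[...,1]<60)&(W[...,2]>.035)
for P,D,V in((z['p'],z['d'],z['W']),(p,d,W)):
    Q=V[tops(P,V)];print(len(Q),'centroid',Q.mean(0).round(4))
    rng=np.random.default_rng(0);best=0
    for _ in range(2000):
        a=Q[rng.choice(len(Q),3,False)];n=np.cross(a[1]-a[0],a[2]-a[0]);l=np.linalg.norm(n)
        if l<1e-4: continue
        n=n/l*np.sign(n[2] or 1)
        if n[2]<.97: continue
        k=abs((Q-a[0])@n)<.003
        if k.sum()>best: best=k.sum();K=k
    c=Q[K].mean(0);n=np.linalg.svd(Q[K]-c)[2][2];n*=np.sign(n[2]);print(best,'normal',n.round(4),'c',c.round(4))
p2=p[175:285,180:330,::-1];cv2.imwrite(sys.argv[1],cv2.resize(p2,(795,583),interpolation=cv2.INTER_CUBIC))
E
python3 lvl.py pics/f.png; python3 -c "
from h import *
inc([.4355,-.0681,.008],85.2)"
```

```text
9.9333 [ 0.43675553 -0.06369345  0.20790523] [1.23729576 3.83825882 1.22104996]
1273 centroid [ 0.4678 -0.2183  0.0626]
628 normal [-0.0794  0.0474  0.9957] c [ 0.4398 -0.2124  0.0472]
1270 centroid [ 0.4711 -0.229   0.0672]
616 normal [-0.0012  0.0061  1.    ] c [ 0.5074 -0.2177  0.0705]
inc [-0.009, -0.0017, 0.0018] [-0.0002, -0.0002, -0.0002] dist 0.0047
```

View pics/f.png

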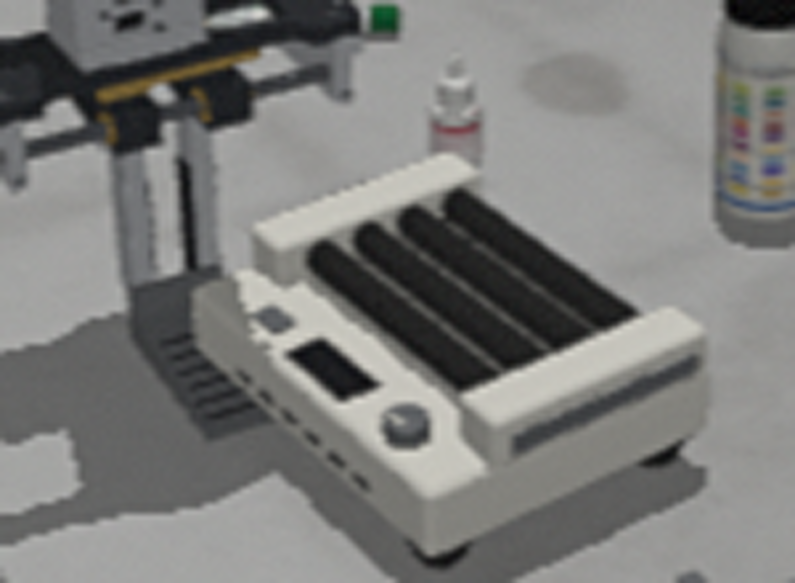

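The mixer now looks nearly level, with the shim well under the front-left foot (around (210,390)). I'll push the last few millimetres while watching the force.

arm_command(increments=[[[-0.003,-0.001,0],[0,0,0]],[[-0.006,-0.001,0],[0,0,0]],[[-0.009,-0.001,0],[0,0,0]],[[-0.009,-0.001,0],[0,0,0]]])

```text
clock: 10.32
position: [0.436, -0.0678, 0.2079]
tcp_rot: [[0.085, 0.996, -0.0], [0.996, -0.085, 0.002], [0.002, -0.0, -1.0]]
force: [0.2, 7.2, 1.8]
grip_width: 0.201
grip_force: 3.2
```

```bash
python3 lvl.py pics/g.png
```

```text
10.3167 [ 0.43600455 -0.06782565  0.20791573] [0.16775573 7.17295438 1.84644454]
1273 centroid [ 0.4678 -0.2183  0.0626]
628 normal [-0.0794  0.0474  0.9957] c [ 0.4398 -0.2124  0.0472]
1261 centroid [ 0.4699 -0.2318  0.0688]
608 normal [-1.922e-01  1.000e-04  9.814e-01] c [ 0.4698 -0.2208  0.0558]
```

```bash
sed -i 's/n\[2\]<.97/n[2]<.99/; s/W\[...,2\]>.035/W[...,2]>.058/; s/<.003$/<.002/' lvl.py; python3 lvl.py pics/g2.png
```

```text
10.3667 [ 0.43600153 -0.06782041  0.20789206] [0.51687177 5.63134667 1.97837567]
630 centroid [ 0.4965 -0.2238  0.0783]
542 normal [-0.0699  0.0502  0.9963] c [ 0.5014 -0.2151  0.0718]
650 centroid [ 0.4931 -0.241   0.0868]
542 normal [-0.0028  0.0019  1.    ] c [ 0.5081 -0.2196  0.0706]
```

Level to about 0.003 rad. Now back off, rise, and go over to the far corner with the fingers shut.

arm_command(increments=[[[0.01,0,0],[0,0,0]],[[0.04,0,0],[0,0,0]],[[0.08,0,0],[0,0,0]],[[0.08,0,-0.07],[0,0,0]],[[0.08,0,-0.14],[0,0,0]],[[0.08,0,-0.21],[0,0,0]],[[0.08,0,-0.26],[0,0,0]],[[0.08,0,-0.26],[0,0,0]]])

```text
clock: 11.08
position: [0.4414, -0.0292, 0.343]
tcp_rot: [[0.083, 0.996, 0.011], [0.997, -0.083, -0.004], [-0.003, 0.012, -1.0]]
force: [0.3, -0.9, 0.7]
grip_width: 0.199
grip_force: 0.0
```

arm_command(increments=[[[0,0,0],[0,0,0]],[[0,0,0],[0,0,0]]], gripper=0)

```text
clock: 11.25
position: [0.439, -0.0286, 0.3371]
tcp_rot: [[0.084, 0.996, -0.001], [0.996, -0.084, -0.001], [-0.001, -0.001, -1.0]]
force: [0.7, -1.0, -0.1]
grip_width: 0.098
grip_force: 0.0
```

```bash
python3 lvl.py pics/g3.png; python3 -c "
from h import *
inc([.545,-.283,.12],92)"
```

```text
11.25 [ 0.43901703 -0.02858926  0.33705488] [ 0.72904734 -0.98679628 -0.10273639]
630 centroid [ 0.4965 -0.2238  0.0783]
542 normal [-0.0699  0.0502  0.9963] c [ 0.5014 -0.2151  0.0718]
659 centroid [ 0.4914 -0.2413  0.0883]
556 normal [-0.0015  0.002   1.    ] c [ 0.5065 -0.2195  0.0706]
inc [-0.4894, 0.2543, 0.0345] [-0.0009, 0.0, -0.0378] dist 0.2763
```

Still level after letting go of the shim.

arm_command(increments=[[[-0.489,0.254,0],[0,0,-0.038]],[[-0.489,0.254,0],[0,0,-0.038]],[[-0.489,0.254,0],[0,0,-0.038]],[[-0.489,0.254,0],[0,0,-0.038]],[[-0.489,0.254,0],[0,0,-0.038]],[[-0.489,0.254,0],[0,0,-0.038]],[[-0.489,0.254,0],[0,0,-0.038]],[[-0.489,0.254,0.03],[0,0,-0.038]],[[-0.489,0.254,0.06],[0,0,-0.038]],[[-0.489,0.254,0.06],[0,0,-0.038]]])

```text
clock: 12.13
position: [0.5442, -0.2829, 0.3024]
tcp_rot: [[-0.034, 0.999, -0.009], [0.999, 0.034, 0.005], [0.006, -0.009, -1.0]]
force: [-1.4, 0.6, 0.0]
grip_width: 0.003
grip_force: 0.0
```

Run:
```python
from h import *
s=state();print(s['clock'],s['position'],s['force'],s['grip_width'])
inc([.545,-.283,.073],92)
p,d=optics.read_camera('top');p2,d2=optics.read_camera('scene')
a=cv2.resize(p[180:265,215:375,::-1],(600,319),interpolation=cv2.INTER_CUBIC)
b=cv2.resize(p2[170:280,190:350,::-1],(400,275),interpolation=cv2.INTER_CUBIC)
cv2.imwrite('pics/i.png',np.vstack([a,np.pad(b,((0,0),(0,200),(0,0)))]))
```

```text
12.1333 [ 0.54423906 -0.28293891  0.30237393] [-1.41089329  0.5881259   0.04497383] 0.002695996891958541
inc [-0.0005, 0.002, 0.0607] [-0.0027, -0.0018, -0.0002] dist 0.0304
```

View pics/i.png

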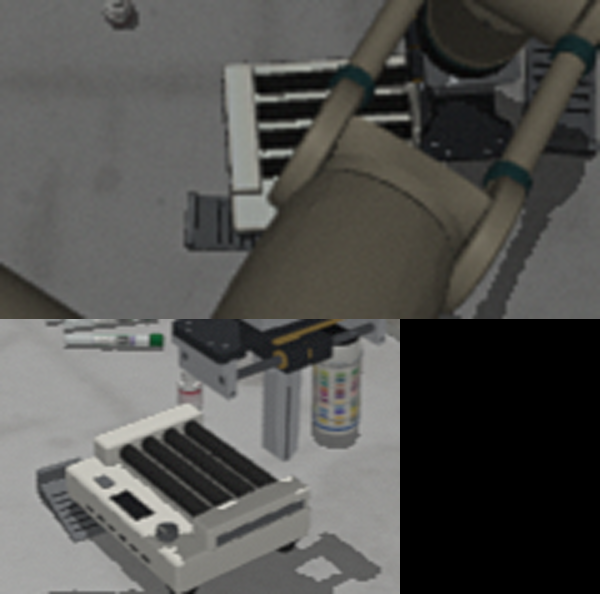

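The fingers hang over the rear end of the right housing, with the shim in place under the front-left corner. Lowering gently.

arm_command(increments=[[[0,0,0.02],[0,0,0]],[[0,0,0.04],[0,0,0]],[[0,0,0.054],[0,0,0]],[[0,0,0.058],[0,0,0]],[[0,0,0.061],[0,0,0]],[[0,0,0.061],[0,0,0]]])

```text
clock: 12.73
position: [0.5455, -0.2826, 0.2772]
tcp_rot: [[-0.036, 0.999, -0.0], [0.999, 0.036, 0.0], [0.0, -0.0, -1.0]]
force: [0.6, -0.4, 1.0]
grip_width: 0.001
grip_force: 0.0
```

arm_command(increments=[[[0,0,0.002],[0,0,0]],[[0,0,0.004],[0,0,0]],[[0,0,0.004],[0,0,0]]])

```text
clock: 12.98
position: [0.5456, -0.2828, 0.2756]
tcp_rot: [[-0.035, 0.999, 0.0], [0.999, 0.035, -0.0], [-0.0, 0.0, -1.0]]
force: [-0.2, 0.2, -0.4]
grip_width: 0.004
grip_force: 0.0
```

arm_command(increments=[[[0,0,0.003],[0,0,0]],[[0,0,0.005],[0,0,0]],[[0,0,0.007],[0,0,0]],[[0,0,0.007],[0,0,0]]])

```text
clock: 13.32
position: [0.5455, -0.2827, 0.2717]
tcp_rot: [[-0.035, 0.999, -0.0], [0.999, 0.035, 0.0], [0.0, -0.0, -1.0]]
force: [0.1, -0.2, 0.7]
grip_width: 0.002
grip_force: 0.0
```

arm_command(increments=[[[0,0,0.002],[0,0,0]],[[0,0,0.003],[0,0,0]],[[0,0,0.003],[0,0,0]]])

```text
clock: 13.57
position: [0.5456, -0.2827, 0.2712]
tcp_rot: [[-0.035, 0.999, 0.001], [0.999, 0.035, -0.0], [-0.0, 0.001, -1.0]]
force: [0.1, 0.6, 4.3]
grip_width: 0.006
grip_force: 2.1
```

Contact at 4 N; press a little more and hold.

arm_command(increments=[[[0,0,0.0015],[0,0,0]],[[0,0,0.0015],[0,0,0]],[[0,0,0.0015],[0,0,0]],[[0,0,0.0015],[0,0,0]],[[0,0,0.0015],[0,0,0]],[[0,0,0.0015],[0,0,0]]])

```text
clock: 14.07
position: [0.5455, -0.2827, 0.271]
tcp_rot: [[-0.035, 0.999, 0.001], [0.999, 0.035, -0.001], [-0.001, 0.001, -1.0]]
force: [-1.3, 0.8, 7.2]
grip_width: 0.004
grip_force: 4.0
```

```bash
python3 lvl.py pics/k.png
```

```text
14.0667 [ 0.54552985 -0.28270567  0.27104742] [-1.27078405  0.75318767  7.1872428 ]
630 centroid [ 0.4965 -0.2238  0.0783]
542 normal [-0.0699  0.0502  0.9963] c [ 0.5014 -0.2151  0.0718]
295 centroid [ 0.4884 -0.1603  0.0879]
247 normal [ 3.4e-03 -7.0e-04  1.0e+00] c [ 0.5029 -0.1343  0.0703]
```

Firm at 7 N and level. Now let go, rising straight up.

arm_command(increments=[[[0,0,-0.005],[0,0,0]],[[0,0,-0.02],[0,0,0]],[[0,0,-0.06],[0,0,0]],[[0,0,-0.12],[0,0,0]],[[0,0,-0.2],[0,0,0]],[[0,0,-0.2],[0,0,0]],[[0,0,-0.2],[0,0,0]],[[0,0,-0.2],[0,0,0]]])

```text
clock: 14.78
position: [0.5453, -0.2826, 0.3695]
tcp_rot: [[-0.035, 0.999, -0.0], [0.999, 0.035, 0.0], [0.0, -0.0, -1.0]]
force: [0.0, -0.1, -0.4]
grip_width: 0.006
grip_force: 0.0
```

```bash
python3 lvl.py pics/l.png
```

```text
14.7833 [ 0.54532518 -0.28260861  0.36953862] [ 0.02022981 -0.08966356 -0.40963142]
630 centroid [ 0.4965 -0.2238  0.0783]
542 normal [-0.0699  0.0502  0.9963] c [ 0.5014 -0.2151  0.0718]
453 centroid [ 0.4781 -0.2272  0.1043]
376 normal [-0.004   0.0038  1.    ] c [ 0.5067 -0.1833  0.0705]
```

```bash
python3 -c "
from h import *
print(arm.finish_job())"
```

```text
the job is handed in; nothing more can be done
None
```

I pushed the shim under the short foot and handed the job in at about 14.8 s. The mixer measured level to about 0.006 rad, stayed level under a 7 N press on the far corner, and the arm was clear; the hand-in gave no verdict.

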